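# Load a bushing on the welding fixture and cap it

## Robot

A 6-joint arm with a two-finger parallel gripper is mounted at the origin on a cart in front of the work surface, level with it; the furniture and walls round the work are solid. World frame = base frame: x ahead of the robot, y to its left, z up, the work surface at z = 0. Lengths are in mm, angles in rad, forces in N, time in s.
With the tool pointing down it reaches from about 350 to 775 mm from the base axis. Payload 7.3 kg.
Tool frame: the origin (TCP) lies at the very end of the fingers, on their centre line; the grasp point (between the pads) lies bot.grasp_offset behind it (bot.grasp_offset is the distance from the TCP to the grasp point, in mm); z points along the fingers, y is the line along which they close (so a half turn about z gives the same grasp; the last joint's range is limited). The gripper opens to 92 mm and grips with 3 to 60 N. Pads are 19 mm wide; open, the fingers measure 130 mm over their backs; the gripper's body (75 mm by 190 mm) begins 47 mm behind the grasp point.
Start: joints at [-1.488, 0.342, 1.524, -0, 1.275, -0.146], TCP at [119.096, -511.333, 226.741] pointing down, gripper open.
Joint ranges: [-2.53, 2.53], [-0.77, 2.02], [0.04, 2.7], [-1, 4.14], [0.28, 2.66], [-3.11, 3.11]. Speed limits (rad/s): [2.57, 2.57, 3.14, 3.14, 3.14, 3.14].

## Interface

Orientations are given as [roll, pitch, yaw] about the fixed x, y, z axes, in that order (R = Rz(yaw) Ry(pitch) Rx(roll)).
In Python, from plant import bot gives the robot as it stands. The module is installed in compiled form; this text tells all that it offers.
- The arm moves only by the shell command python3 -m handwheel 'ROWS'. ROWS is JSON, a list of rows, each an object of numbers: "claw": the finger opening in mm, from 0 to 91.8; "dx", "dy", "dz": the shift along the tool's x, y, z in mm; "rx", "ry", "rz": the turn, a rotation vector about the tool's x, y, z in rad. A call has 1 to 10 rows; each row shifts and turns the commanded pose from where the row before left it, along the tool's axes as they then stand; what a row does not reach is not made up. A row lasts 1/10 s, in which the tool goes at most 50 mm and 8.59 degrees, less where a joint would pass 70% of its speed; a pose out of reach is approached as far as the arm can. A call is refused whole if a number of a shift passes 50 or a number of a turn 0.15, either way. A call with a gripper value outside its range is refused whole. The fingers move at their own pace and stop on an object; the grip force is fixed at half the most. Time passes only in rows, so rows that do not move let the fingers close. It gives the time, the measured TCP pose, the force and the opening at its end, in the units of the state.
- bot.get_obs(): the state, without advancing time (a new reading comes with each control period).
- bot.capture(name): name is "scene" or "top" or "wrist"; returns a dict with "frame" (384x512x3 uint8, red, green, blue), "camera_matrix" (3x3 intrinsics, pixels), "view" (4x4, takes a point from world to camera coordinates); the wrist camera has in their place "mount" (4x4, takes a point from camera to tool coordinates, whose origin is the TCP and whose axes are the flange's). Camera axes: x right, y down, z forward; pixel columns grow to the right and rows downward; lengths in mm; the calibration is good to about 2 mm. The wrist camera is an equidistant fisheye: a pixel r from the principal point sees the ray r / f radians off the axis. A picture is of the moment at which its call begins: read the wrist's pose just before it. There is no depth.
- bot.close_job(): hands the job in, once; it reports no verdict.
The state is a dict: "time": time; "joint_positions": joint angles; "dq": joint speeds; "tau": joint torques, N m; "tool_pos": TCP position; "tcp_rot": TCP orientation; "contact_force": force on the tool from outside, world axes, zero at the start; "moment": the same for the moment, N m; "grip_width": finger opening in mm.
Only numpy, scipy, OpenCV 4.12 (cv2) and the standard library are available. Lean on these libraries where they do the work, as an engineer would, in place of code of your own. Each camera call takes 0.05 s, during which the arm holds its last target. There are 200 camera calls.

## Task

Load the welding fixture: put the taller of the two plain steel bushings over the spindle so that it sits flat on the fixture's plate, then put the dark hold-down cap over the spindle so that it sits flat on top of the bushing. The bushing has to go first, as the cap closes the spindle. Leave the shorter bushing where it is, and let go of everything.

Things in the scene. Friction and masses are not known exactly. Their poses are not given: they have to be found in the camera images.
- tall_bushing_center (a point): Centre, half-way up, of the tall bushing: a loose plain steel tube standing upright on the table, outer diameter 56 mm, bore 36 mm right through, 45 mm tall, 0.3 to 0.65 kg. z axis up along the bore. It can be gripped across its outside diameter from above in any direction.
- short_bushing_center (a point): Centre, half-way up, of the short bushing, a bystander: a loose plain steel tube, the same outer diameter 56 mm and bore 36 mm, but only 22 mm tall. z axis up along the bore.
- cap_center (a point): Centre, half-way up, of the hold-down cap: a loose dark steel round cap, upright on the table, 44 mm tall: a round flange at its foot, 60 mm diameter, 8 mm thick; above it a fluted round body of 46 mm diameter to grip; closed flat top. A blind bore of 34 mm diameter, open at the bottom, goes 34 mm up into it. 0.25 to 0.5 kg. z axis up along the bore.
- fixture_seat (a point): Centre of the fixture's seat: on the spindle's axis, level with the plate's upper face, 10 mm above the table. Fixed to the table: a flat steel plate, 100 x 100 mm, 10 mm thick, with an upright spindle in its middle, 68 mm above the plate, tapering from 30 mm diameter at the foot to 8 mm at the tip. z up. With the tall bushing seated and the cap on it, the cap's centre is 67 mm above this point.
Not all that is in view belongs to the job. Leave any orange or turquoise look-alike of the part that bears cap_center alone.

How it is judged:
By the outcome, as a careful person would: the job done as asked, in the order asked, and still so for the second after the job is handed in, with the robot touching nothing.
It also fails if it takes over 58 s, if anything falls off the work surface, if the arm or the gripper's body presses on something with over 40 N, if the wrist force passes 120 N, or if a joint passes its speed limit or range.

## Working session

There is one attempt and no reset: what is moved stays moved. The work goes in short steps, Python scripts to look and compute and a shell command to move; the robot and the scene stay as the last step left them, time stands still between calls to the robot, and variables do not carry over. Pictures are saved under pics/ and viewed, on a budget of 10 in all, crops included, one or two more only if the job needs it, and the job is handed in when it is done.

```bash
mkdir -p pics; python3 - <<'E'
from plant import bot
import cv2,numpy as np
o=bot.get_obs();print(o, bot.grasp_offset)
for n in("scene","top"):
    c=bot.capture(n);np.savez(n+".npz",**c);cv2.imwrite(f"pics/{n}0.png",c["frame"][...,::-1]);print(n,c["camera_matrix"].tolist(),c["view"].round(3).tolist())
E
```

```text
{'time': 0.0, 'joint_positions': array([-1.48802767e+00,  3.42712621e-01,  1.52503200e+00, -1.54610687e-05,
        1.27536438e+00, -1.45984125e-01]), 'dq': array([ 0.00022138,  0.00150698, -0.00140464,  0.00223517, -0.0004795 ,
        0.00090142]), 'tau': array([ 1.04223553e-03, -4.31238163e+01, -2.44219315e+01,  7.18867988e-02,
        5.59753203e-02, -1.13339490e-04]), 'tool_pos': array([ 119.04192203, -510.9104107 ,  226.04496568]), 'tcp_rot': array([-3.14009029e+00, -2.05949249e-04,  2.28757140e-01]), 'contact_force': array([-0.29043786, -0.21548141,  0.11001421]), 'moment': array([ 0.05395296,  0.01053973, -0.02862558]), 'grip_width': 91.86426004894054} 18.8
scene [[477.7974179219623, 0.0, 259.3899467880934], [0.0, 477.7974179219623, 191.45983514973767], [0.0, 0.0, 1.0]] [[-0.741, -0.672, 0.004, 315.058], [-0.317, 0.344, -0.884, 192.093], [0.592, -0.656, -0.468, 964.767], [0.0, 0.0, 0.0, 1.0]]
top [[394.6608514504427, 0.0, 258.8859776110361], [0.0, 394.6608514504427, 197.43134470218754], [0.0, 0.0, 1.0]] [[0.016, -1.0, 0.003, -25.28], [-0.998, -0.016, -0.066, 471.476], [0.067, -0.002, -0.998, 1193.327], [0.0, 0.0, 0.0, 1.0]]
```

View pics/top0.png

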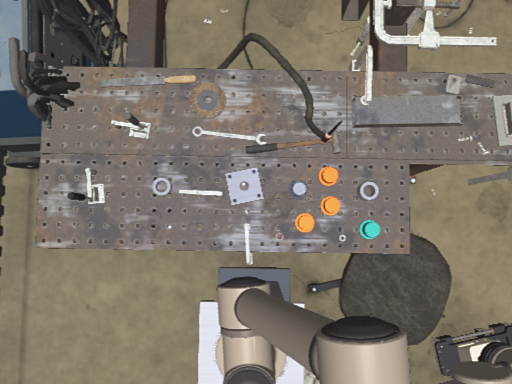

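View pics/scene0.png

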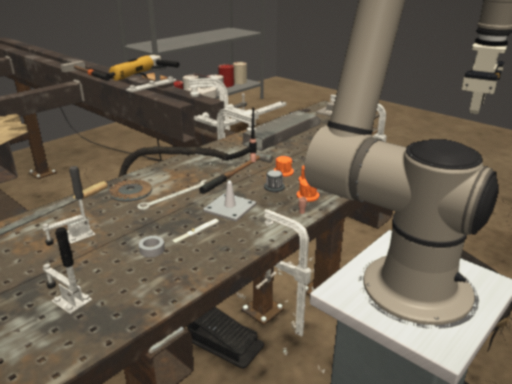

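The top view shows ring-shaped parts at (162,187) and (369,190), the fixture plate at (243,185) and the dark cap at (299,188). Orange look-alikes are at (329,175), (330,206) and (305,222), with a turquoise one at (370,229). The scene view shows the left ring at (151,244) as low, so it is probably the short bushing, and the right ring is hidden behind the arm.

```bash
cat > h.py <<'E'
import numpy as np,cv2
from scipy.spatial.transform import Rotation as R
from plant import bot
def ray(c,uv,z,pose=None):
    K=c["camera_matrix"];d=np.array([(uv[0]-K[0,2])/K[0,0],(uv[1]-K[1,2])/K[1,1]])
    if "view" in c:
        V=c["view"];Rm=V[:3,:3].T;p=-Rm@V[:3,3];v=Rm@np.r_[d,1]
    else:
        t=np.linalg.norm(d);M=c["mount"];T=np.eye(4);T[:3,:3]=R.from_euler("xyz",pose[1]).as_matrix();T[:3,3]=pose[0]
        T=T@M;p=T[:3,3];v=T[:3,:3]@np.r_[d*np.sin(t)/max(t,1e-9),np.cos(t)]
    return p+v*(z-p[2])/v[2]
def wrist(name):
    o=bot.get_obs();pose=(o["tool_pos"],o["tcp_rot"]);c=bot.capture("wrist")
    np.savez(name+".npz",p=pose[0],r=pose[1],**c);cv2.imwrite(f"pics/{name}.png",c["frame"][...,::-1]);return c,pose
E
python3 - <<'E'
from h import *
c=dict(np.load("top.npz"))
for n,uv,z in[("L22",(162,187),22),("L45",(162,187),45),("R45",(369,190),45),("R22",(369,190),22),("tip",(243,185),78),("plate",(243,185),10),("cap",(299,188),44),("o1",(329,175),44),("o2",(330,206),44),("o3",(305,222),44),("t",(370,229),44)]:print(n,ray(c,uv,z).round())
f=c["frame"];a=cv2.resize(f[150:250,140:260],None,fx=4,fy=4,interpolation=2);b=cv2.resize(f[150:250,280:400],None,fx=4,fy=4,interpolation=2)
cv2.imwrite("pics/crop.png",np.vstack([a,b])[:600*2:1,:,::-1][:800].copy() if 0 else cv2.resize(np.hstack([a,b]),(800,333))[...,::-1])
E
```

```text
L22 [498. 278.  22.]
L45 [496. 273.  45.]
R45 [ 498. -347.   45.]
R22 [ 500. -353.   22.]
tip [503.  29.  78.]
plate [510.  32.  10.]
cap [ 500. -137.   44.]
o1 [ 541. -227.   44.]
o2 [ 448. -231.   44.]
o3 [ 399. -156.   44.]
t [ 381. -350.   44.]
```

View pics/crop.png

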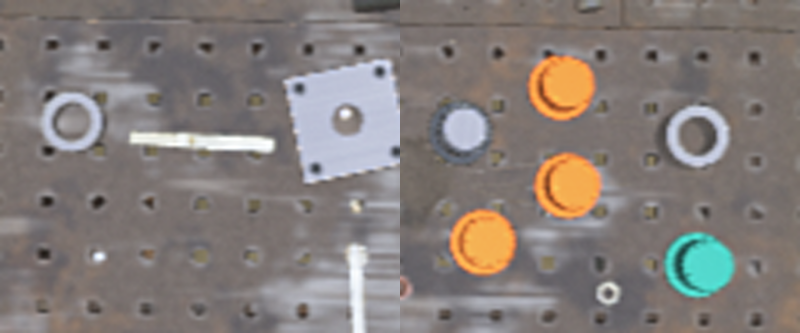

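The right-hand ring is larger and shows a deep inner wall, so it is the tall bushing at about (498,-347). I'll move above it now.

```bash
python3 -m handwheel '[{"dx":45,"dy":-8,"claw":91},{"dx":45,"dy":-8},{"dx":45,"dy":-8},{"dx":45,"dy":-8},{"dx":45,"dy":-8},{"dx":45,"dy":-8},{"dx":45,"dy":-8},{"dx":45,"dy":-9},{"dx":45,"dy":-9},{}]'; python3 - <<'E'
from h import *
c,p=wrist("w1");print(p,c["camera_matrix"].tolist(),c["mount"].round(3).tolist())
E
```

```text
(array([ 119.0553579 , -510.95237138,  226.1058803 ]), array([-3.14021695e+00, -2.04602050e-04,  2.28778428e-01])) [[297.3186396354542, 0.0, 258.0953863149461], [0.0, 297.3186396354542, 188.6919472815351], [0.0, 0.0, 1.0]] [[-0.001, -0.962, -0.274, 73.441], [1.0, -0.001, 0.001, 0.768], [-0.001, -0.274, 0.962, -158.264], [0.0, 0.0, 0.0, 1.0]]invalid input at $[0]: expected keys claw, dx, dy, dz, rx, ry, rz
```

View pics/w1.png

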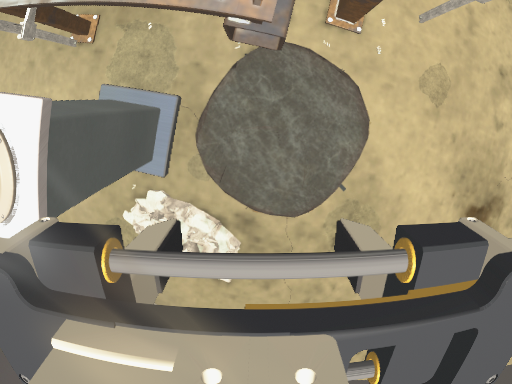

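Rows need every key, so nothing moved. The wrist view shows only the floor and mat, with the gripper's fingers in the lower part at (150,260) and (370,260). Retrying with full rows.

```bash
python3 -m handwheel '[{"claw":91,"dx":45,"dy":-8,"dz":0,"rx":0,"ry":0,"rz":0},{"claw":91,"dx":45,"dy":-8,"dz":0,"rx":0,"ry":0,"rz":0},{"claw":91,"dx":45,"dy":-8,"dz":0,"rx":0,"ry":0,"rz":0},{"claw":91,"dx":45,"dy":-8,"dz":0,"rx":0,"ry":0,"rz":0},{"claw":91,"dx":45,"dy":-8,"dz":0,"rx":0,"ry":0,"rz":0},{"claw":91,"dx":45,"dy":-8,"dz":0,"rx":0,"ry":0,"rz":0},{"claw":91,"dx":45,"dy":-8,"dz":0,"rx":0,"ry":0,"rz":0},{"claw":91,"dx":45,"dy":-9,"dz":0,"rx":0,"ry":0,"rz":0},{"claw":91,"dx":10,"dy":-9,"dz":0,"rx":0,"ry":0,"rz":0},{"claw":91,"dx":0,"dy":0,"dz":0,"rx":0,"ry":0,"rz":0}]'; python3 - <<'E'
from h import *
c,p=wrist("w2");print(p)
c=bot.capture("scene");cv2.imwrite("pics/s2.png",c["frame"][...,::-1])
E
```

```text
time: 1.15
tool_pos: [463.6, -353.6, 226.1]
tcp_rot: [-3.14, 0.001, 0.232]
contact_force: [0.5, -0.3, -0.3]
grip_width: 91.1
(array([ 463.55317754, -353.6189421 ,  226.10052921]), array([-3.14041011e+00,  7.20084770e-04,  2.32155110e-01]))
```

View pics/w2.png

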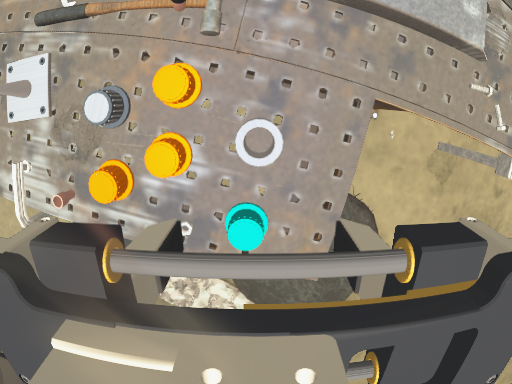

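The wrist view shows the tall bushing at (259,142), the cap at (100,107), the plate at (27,88), the oranges at (175,85), (167,156) and (110,181), and the turquoise part at (246,227).

```bash
cat >> h.py <<'E'
def ring(c,uv,r,lo=175,sat=40):
    f=c["frame"];hsv=cv2.cvtColor(f,cv2.COLOR_RGB2HSV)
    m=((hsv[...,2]>lo)&(hsv[...,1]<sat)).astype(np.uint8);w=np.zeros_like(m);cv2.circle(w,tuple(map(int,uv)),r,1,-1)
    cs,_=cv2.findContours(m*w,cv2.RETR_EXTERNAL,cv2.CHAIN_APPROX_NONE);k=max(cs,key=cv2.contourArea)
    return k[:,0,:],cv2.minEnclosingCircle(k)
def circ(P):
    A=np.c_[P[:,:2],np.ones(len(P))];s=np.linalg.lstsq(A,(P[:,:2]**2).sum(1),rcond=None)[0]
    x,y=s[0]/2,s[1]/2;return x,y,np.sqrt(s[2]+x*x+y*y)
def tool(p,tgt):
    return R.from_euler("xyz",p[1]).inv().apply(np.array(tgt)-p[0])
E
python3 - <<'E'
from h import *
d=dict(np.load("w2.npz"));p=(d["p"],d["r"])
for n,uv,r,z,lo in[("bush",(259,142),32,45,175),("bush22",(259,142),32,22,175),("cap",(100,107),32,44,150)]:
    k,e=ring(d,uv,r,lo);print(n,e,np.round(circ(np.array([ray(d,q,z,p) for q in k])),1))
print(ray(d,(104,105),8,p))
E
```

```text
bush ((258.5, 142.25), 24.501375198364258) [ 494.4 -347.9   27.2]
bush22 ((258.5, 142.25), 24.501375198364258) [ 491.6 -348.6   29. ]
cap ((95.33999633789062, 107.13999938964844), 15.23083209991455) [ 497.2 -137.7   18.8]
[ 498.18039382 -129.6302406     8.        ]
```

```bash
python3 -m handwheel '[{"claw":91,"dx":32,"dy":2,"dz":20,"rx":0,"ry":0,"rz":0},{"claw":91,"dx":0,"dy":0,"dz":45,"rx":0,"ry":0,"rz":0},{"claw":91,"dx":0,"dy":0,"dz":45,"rx":0,"ry":0,"rz":0},{"claw":91,"dx":0,"dy":0,"dz":0,"rx":0,"ry":0,"rz":0}]'; python3 - <<'E'
from h import *
c,p=wrist("w3")
u=(259,160)
k,e=ring(c,u,75);s=circ(np.array([ray(c,q,45,p) for q in k]));print(e,np.round(s,1),tool(p,(s[0],s[1],14)))
E
```

```text
time: 1.65
tool_pos: [489.8, -348.7, 110.9]
tcp_rot: [-3.132, 0.008, 0.227]
contact_force: [-0.5, 0.9, -0.4]
grip_width: 90.9
((253.0, 192.5), 40.00322341918945) [ 494.2 -346.4   27.7] [ 5.58178088 -0.22902446 96.88455218]
```

View pics/w3.png

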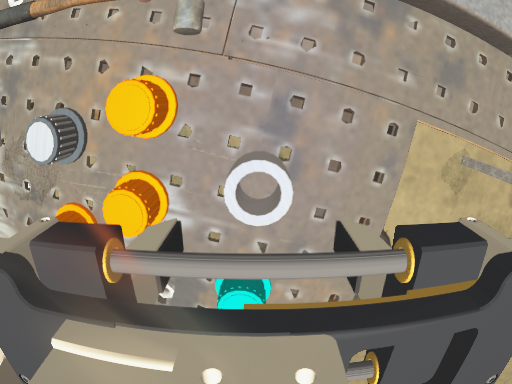

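The bushing is clear at (258,192), between the fingers. The fitted radius is 27.7 at z=45, which confirms the tall one. Descending and gripping.

```bash
python3 -m handwheel '[{"claw":91,"dx":5,"dy":0,"dz":20,"rx":0,"ry":0,"rz":0},{"claw":91,"dx":0,"dy":0,"dz":40,"rx":0,"ry":0,"rz":0},{"claw":91,"dx":0,"dy":0,"dz":30,"rx":0,"ry":0,"rz":0},{"claw":91,"dx":0,"dy":0,"dz":7,"rx":0,"ry":0,"rz":0},{"claw":91,"dx":0,"dy":0,"dz":0,"rx":0,"ry":0,"rz":0},{"claw":91,"dx":0,"dy":0,"dz":0,"rx":0,"ry":0,"rz":0}]'
```

```text
time: 2.3
tool_pos: [500.3, -350.6, 22.6]
tcp_rot: [3.138, -0.003, 0.228]
contact_force: [-0.6, -0.6, 0.2]
grip_width: 90.9
```

```bash
python3 -m handwheel '[{"claw":91,"dx":-5,"dy":-5,"dz":8,"rx":0,"ry":0,"rz":0},{"claw":91,"dx":0,"dy":0,"dz":0,"rx":0,"ry":0,"rz":0},{"claw":91,"dx":0,"dy":0,"dz":0,"rx":0,"ry":0,"rz":0}]'; python3 - <<'E'
from h import *
c,p=wrist("w4");print(p)
k,e=ring(c,(259,260),110);s=circ(np.array([ray(c,q,45,p) for q in k]));print(e,np.round(s,1))
E
```

```text
time: 2.6
tool_pos: [493.1, -345.1, 12.2]
tcp_rot: [3.141, -0.0, 0.229]
contact_force: [0.3, -0.6, 0.2]
grip_width: 91.4
(array([ 493.07271408, -345.12969441,   12.23844775]), array([ 3.14122989e+00, -1.69114704e-04,  2.28805710e-01]))
((262.0, 250.5), 55.02054977416992) [ 499.6 -346.4   20.9]
```

```bash
python3 -m handwheel '[{"claw":40,"dx":0,"dy":0,"dz":-2,"rx":0,"ry":0,"rz":0},{"claw":40,"dx":0,"dy":0,"dz":0,"rx":0,"ry":0,"rz":0},{"claw":40,"dx":0,"dy":0,"dz":0,"rx":0,"ry":0,"rz":0},{"claw":40,"dx":0,"dy":0,"dz":0,"rx":0,"ry":0,"rz":0},{"claw":40,"dx":0,"dy":0,"dz":0,"rx":0,"ry":0,"rz":0},{"claw":40,"dx":0,"dy":0,"dz":0,"rx":0,"ry":0,"rz":0},{"claw":40,"dx":0,"dy":0,"dz":0,"rx":0,"ry":0,"rz":0}]'
```

```text
time: 3.35
tool_pos: [493.4, -345.5, 13.8]
tcp_rot: [3.141, -0.0, 0.229]
contact_force: [0.6, -1.4, -0.8]
grip_width: 56.1
```

```bash
python3 -m handwheel '[{"claw":40,"dx":0,"dy":0,"dz":-20,"rx":0,"ry":0,"rz":0},{"claw":40,"dx":0,"dy":0,"dz":-40,"rx":0,"ry":0,"rz":0},{"claw":40,"dx":0,"dy":0,"dz":-40,"rx":0,"ry":0,"rz":0},{"claw":40,"dx":0,"dy":0,"dz":-40,"rx":0,"ry":0,"rz":0},{"claw":40,"dx":0,"dy":0,"dz":0,"rx":0,"ry":0,"rz":0}]' && python3 -m handwheel '[{"claw":40,"dx":4,"dy":-20,"dz":0,"rx":0,"ry":0,"rz":0},{"claw":40,"dx":10,"dy":-40,"dz":0,"rx":0,"ry":0,"rz":0},{"claw":40,"dx":10,"dy":-40,"dz":0,"rx":0,"ry":0,"rz":0},{"claw":40,"dx":10,"dy":-40,"dz":0,"rx":0,"ry":0,"rz":0},{"claw":40,"dx":10,"dy":-40,"dz":0,"rx":0,"ry":0,"rz":0},{"claw":40,"dx":10,"dy":-40,"dz":0,"rx":0,"ry":0,"rz":0},{"claw":40,"dx":10,"dy":-40,"dz":0,"rx":0,"ry":0,"rz":0},{"claw":40,"dx":10,"dy":-40,"dz":0,"rx":0,"ry":0,"rz":0},{"claw":40,"dx":10,"dy":-40,"dz":0,"rx":0,"ry":0,"rz":0},{"claw":40,"dx":0,"dy":0,"dz":0,"rx":0,"ry":0,"rz":0}]'; python3 -m handwheel '[{"claw":40,"dx":0,"dy":0,"dz":0,"rx":0,"ry":0,"rz":0},{"claw":40,"dx":0,"dy":0,"dz":0,"rx":0,"ry":0,"rz":0}]'; python3 - <<'E'
from h import *
c,p=wrist("w5")
E
```

```text
time: 3.85
tool_pos: [495.2, -346.8, 159.3]
tcp_rot: [3.134, -0.006, 0.229]
contact_force: [1.2, -0.3, -3.5]
grip_width: 56.3
time: 4.85
tool_pos: [496.0, 9.7, 152.2]
tcp_rot: [-3.138, 0.003, 0.234]
contact_force: [0.5, -0.1, -3.4]
grip_width: 55.7
time: 5.05
tool_pos: [497.3, 4.5, 152.8]
tcp_rot: [-3.141, 0.002, 0.228]
contact_force: [0.3, -0.5, -3.8]
grip_width: 56.4
```

View pics/w5.png

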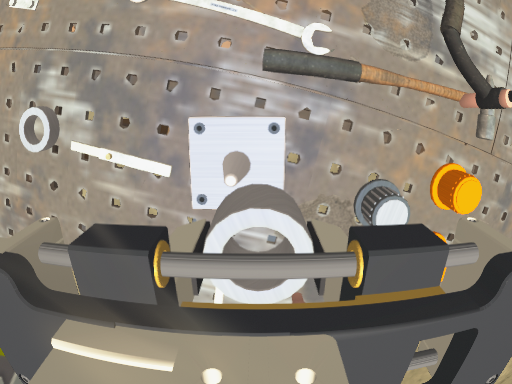

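The plate is at (237,162) with corner holes at (199,128), (274,128) and (202,199). The spindle tip is at (231,180), the held bushing at (258,250), the short bushing at (39,129) and the cap at (383,205).

```bash
python3 - <<'E'
from h import *
d=dict(np.load("w5.npz"));p=(d["p"],d["r"])
g=lambda uv,z:ray(d,uv,z,p).round(1)
a,b,c=g((199,128),10),g((274,128),10),g((202,199),10)
print(a,b,c,(b+c)/2,"tip",g((230.5,180),78), "cap",g((392,211),44))
f=d["frame"];hsv=cv2.cvtColor(f,cv2.COLOR_RGB2HSV)
m=((hsv[...,2]>150)&(hsv[...,1]<40)).astype(np.uint8)
print(m[150,180:295].nonzero()[0][[0,-1]]+180,m[100:200,225].nonzero()[0][[0,-1]]+100)
q=[g(u,10) for u in((189,118),(284,117),(191,208))];print(q,(q[1]+q[2])/2)
t=(q[1]+q[2])/2
print("move",tool(p,(t[0],t[1],p[0][2])))
E
```

```text
[534.3  74.   10. ] [550.8  -0.6  10. ] [460.3  56.9  10. ] [505.55  28.15  10.  ] tip [506.2  28.6  78. ] cap [ 502.5 -136.8   44. ]
[180 294] [100 196]
[array([542.4,  86.3,  10. ]), array([564.1,  -7.8,  10. ]), array([447.2,  67.2,  10. ])] [505.65  29.7   10.  ]
move [ 1.38540480e+01 -2.26716918e+01 -1.94057815e-02]
```

```bash
python3 -m handwheel '[{"claw":40,"dx":13,"dy":-22,"dz":0,"rx":0,"ry":0,"rz":0},{"claw":40,"dx":0,"dy":0,"dz":20,"rx":0,"ry":0,"rz":0},{"claw":40,"dx":0,"dy":0,"dz":20,"rx":0,"ry":0,"rz":0},{"claw":40,"dx":0,"dy":0,"dz":0,"rx":0,"ry":0,"rz":0},{"claw":40,"dx":0,"dy":0,"dz":0,"rx":0,"ry":0,"rz":0},{"claw":40,"dx":0,"dy":0,"dz":0,"rx":0,"ry":0,"rz":0}]'; python3 - <<'E'
from h import *
c,p=wrist("w6"); print(p)
print("to fixture",tool(p,(506,29,24)))
E
```

```text
time: 5.7
tool_pos: [506.2, 28.7, 114.6]
tcp_rot: [3.141, -0.002, 0.228]
contact_force: [-1.5, -0.5, -3.9]
grip_width: 55.9
(array([506.24938312,  28.70805247, 114.63247911]), array([ 3.14096614e+00, -1.55967206e-03,  2.27652252e-01]))
to fixture [-0.31841552 -0.39748059 90.63186148]
```

View pics/w6.png

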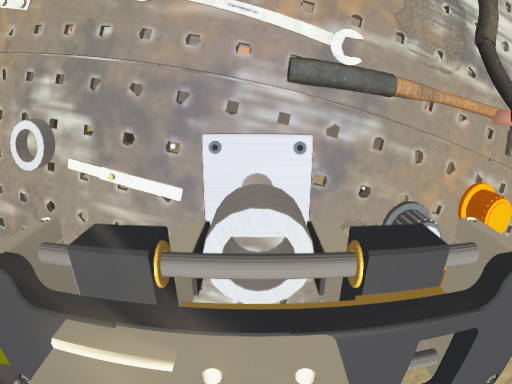

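The held bushing (centre column 258) lines up with the plate (columns 203–312). Descending.

```bash
python3 -m handwheel '[{"claw":40,"dx":0,"dy":0,"dz":20,"rx":0,"ry":0,"rz":0},{"claw":40,"dx":0,"dy":0,"dz":20,"rx":0,"ry":0,"rz":0},{"claw":40,"dx":0,"dy":0,"dz":20,"rx":0,"ry":0,"rz":0},{"claw":40,"dx":0,"dy":0,"dz":10,"rx":0,"ry":0,"rz":0},{"claw":40,"dx":0,"dy":0,"dz":8,"rx":0,"ry":0,"rz":0},{"claw":40,"dx":0,"dy":0,"dz":4,"rx":0,"ry":0,"rz":0},{"claw":40,"dx":0,"dy":0,"dz":0,"rx":0,"ry":0,"rz":0},{"claw":40,"dx":0,"dy":0,"dz":0,"rx":0,"ry":0,"rz":0}]'
```

```text
time: 6.55
tool_pos: [506.0, 29.4, 32.3]
tcp_rot: [3.141, -0.001, 0.229]
contact_force: [0.4, -0.5, -3.8]
grip_width: 56.2
```

```bash
python3 -m handwheel '[{"claw":40,"dx":0,"dy":0,"dz":4,"rx":0,"ry":0,"rz":0},{"claw":40,"dx":0,"dy":0,"dz":2,"rx":0,"ry":0,"rz":0},{"claw":40,"dx":0,"dy":0,"dz":1,"rx":0,"ry":0,"rz":0},{"claw":40,"dx":0,"dy":0,"dz":0,"rx":0,"ry":0,"rz":0},{"claw":40,"dx":0,"dy":0,"dz":0,"rx":0,"ry":0,"rz":0}]'
```

```text
time: 7.05
tool_pos: [505.5, 29.4, 24.7]
tcp_rot: [3.142, 0.0, 0.229]
contact_force: [0.6, 0.6, -2.6]
grip_width: 56.4
```

```bash
python3 -m handwheel '[{"claw":40,"dx":0,"dy":0,"dz":1,"rx":0,"ry":0,"rz":0},{"claw":40,"dx":0,"dy":0,"dz":0,"rx":0,"ry":0,"rz":0},{"claw":40,"dx":0,"dy":0,"dz":0,"rx":0,"ry":0,"rz":0}]'
```

```text
time: 7.35
tool_pos: [505.7, 29.4, 23.8]
tcp_rot: [3.141, -0.0, 0.229]
contact_force: [1.4, -0.6, -3.2]
grip_width: 56.0
```

```bash
python3 -m handwheel '[{"claw":40,"dx":0,"dy":0,"dz":0.7,"rx":0,"ry":0,"rz":0},{"claw":40,"dx":0,"dy":0,"dz":0,"rx":0,"ry":0,"rz":0},{"claw":40,"dx":0,"dy":0,"dz":0,"rx":0,"ry":0,"rz":0}]'
```

```text
time: 7.65
tool_pos: [505.8, 29.3, 23.7]
tcp_rot: [3.141, -0.001, 0.229]
contact_force: [-2.3, 0.2, 6.0]
grip_width: 55.8
```

Contact is felt (+6 N, previously -3 N). Releasing, rising and moving toward the cap.

```bash
python3 -m handwheel '[{"claw":91,"dx":0,"dy":0,"dz":0,"rx":0,"ry":0,"rz":0},{"claw":91,"dx":0,"dy":0,"dz":0,"rx":0,"ry":0,"rz":0},{"claw":91,"dx":0,"dy":0,"dz":0,"rx":0,"ry":0,"rz":0},{"claw":91,"dx":0,"dy":0,"dz":0,"rx":0,"ry":0,"rz":0},{"claw":91,"dx":0,"dy":0,"dz":0,"rx":0,"ry":0,"rz":0},{"claw":91,"dx":0,"dy":0,"dz":-20,"rx":0,"ry":0,"rz":0},{"claw":91,"dx":0,"dy":0,"dz":-40,"rx":0,"ry":0,"rz":0},{"claw":91,"dx":0,"dy":0,"dz":-40,"rx":0,"ry":0,"rz":0},{"claw":91,"dx":0,"dy":0,"dz":-30,"rx":0,"ry":0,"rz":0},{"claw":91,"dx":0,"dy":0,"dz":0,"rx":0,"ry":0,"rz":0}]' && python3 -m handwheel '[{"claw":91,"dx":-10,"dy":40,"dz":0,"rx":0,"ry":0,"rz":0},{"claw":91,"dx":-11,"dy":40,"dz":0,"rx":0,"ry":0,"rz":0},{"claw":91,"dx":-11,"dy":40,"dz":0,"rx":0,"ry":0,"rz":0},{"claw":91,"dx":-11,"dy":40,"dz":0,"rx":0,"ry":0,"rz":0},{"claw":91,"dx":0,"dy":0,"dz":0,"rx":0,"ry":0,"rz":0},{"claw":91,"dx":0,"dy":0,"dz":0,"rx":0,"ry":0,"rz":0},{"claw":91,"dx":0,"dy":0,"dz":0,"rx":0,"ry":0,"rz":0}]'; python3 - <<'E'
from h import *
c,p=wrist("w7"); print(p)
E
```

```text
time: 8.65
tool_pos: [508.0, 29.2, 157.2]
tcp_rot: [3.139, -0.008, 0.229]
contact_force: [0.3, 0.0, -0.1]
grip_width: 91.0
time: 9.35
tool_pos: [499.6, -135.2, 152.4]
tcp_rot: [-3.141, 0.001, 0.229]
contact_force: [-0.2, -0.1, -0.1]
grip_width: 90.7
(array([ 499.57553966, -135.24173466,  152.38483545]), array([-3.14058697e+00,  1.01734036e-03,  2.29284428e-01]))
```

View pics/w7.png

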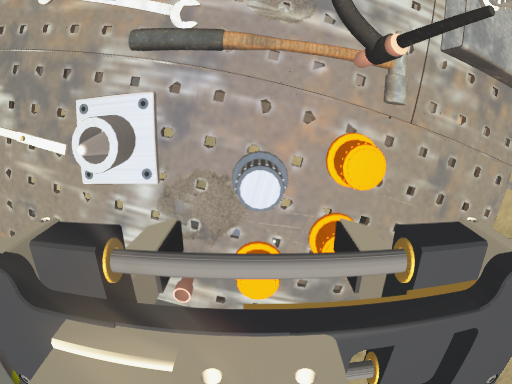

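The bushing stands flat on the plate round the spindle at (95,143). The cap is alone at (260,180), with oranges at (357,162), (335,240) and (258,270). I'll use a narrower opening to stay clear of the orange on the right.

```bash
python3 - <<'E'
from h import *
d=dict(np.load("w7.npz"));p=(d["p"],d["r"])
k,e=ring(d,(260,188),30,140,60);s=circ(np.array([ray(d,q,44,p) for q in k]));print(e,np.round(s,1),tool(p,(s[0],s[1],14)))
k,e=ring(d,(260,188),30,160,60);print(e)
L=ray(d,(233,181),8,p);Rr=ray(d,(287,181),8,p);print("flange",(L+Rr)/2,np.linalg.norm(L-Rr))
# bushing + tip
print("bush centre on fixture",ray(d,(97,143),55,p),"tip",ray(d,(83,150),78,p))
E
```

```text
((260.0, 188.0), 30.000099182128906) [ 495.8 -138.2   25.8] [ -4.2339593    2.15463384 138.38711755]
((259.56756591796875, 189.270263671875), 20.692584991455078)
flange [ 495.75776299 -139.11702872    8.        ] 56.91249676615461
bush centre on fixture [509.55291473  24.16506439  55.        ] tip [506.1920402   25.59770562  78.        ]
```

```bash
python3 -m handwheel '[{"claw":72,"dx":-3,"dy":2,"dz":20,"rx":0,"ry":0,"rz":0},{"claw":72,"dx":0,"dy":0,"dz":40,"rx":0,"ry":0,"rz":0},{"claw":72,"dx":0,"dy":0,"dz":0,"rx":0,"ry":0,"rz":0},{"claw":72,"dx":0,"dy":0,"dz":0,"rx":0,"ry":0,"rz":0},{"claw":72,"dx":0,"dy":0,"dz":0,"rx":0,"ry":0,"rz":0}]'; python3 - <<'E'
from h import *
d=dict(np.load("w7.npz"));q=(d["p"],d["r"])
k,e=ring(d,(260,188),30,160,60);print(np.round(circ(np.array([ray(d,u,44,q) for u in k])),1))
c,p=wrist("w8"); print(p)
for lo in(150,165,180):
    k,e=ring(c,(258,225),45,lo,60);print(e,np.round(circ(np.array([ray(c,u,44,p) for u in k])),1))
cv2.imwrite("pics/w8c.png",cv2.resize(c["frame"][140:300,160:360],None,fx=3,fy=3)[...,::-1])
E
```

```text
time: 9.9
tool_pos: [498.6, -138.7, 94.6]
tcp_rot: [3.14, -0.002, 0.23]
contact_force: [1.6, 0.2, -0.5]
grip_width: 72.1
[ 496.6 -138.3   18.9]
(array([ 498.57819436, -138.66044441,   94.60977708]), array([ 3.13999136e+00, -2.00547108e-03,  2.29819381e-01]))
((254.5, 207.0), 28.32411766052246) [ 497.5 -137.9   19.7]
((255.63671875, 208.486328125), 25.75710105895996) [ 496.7 -138.2   18.8]
((255.53929138183594, 208.50393676757812), 25.583637237548828) [ 496.7 -138.2   18.6]
```

View pics/w8c.png

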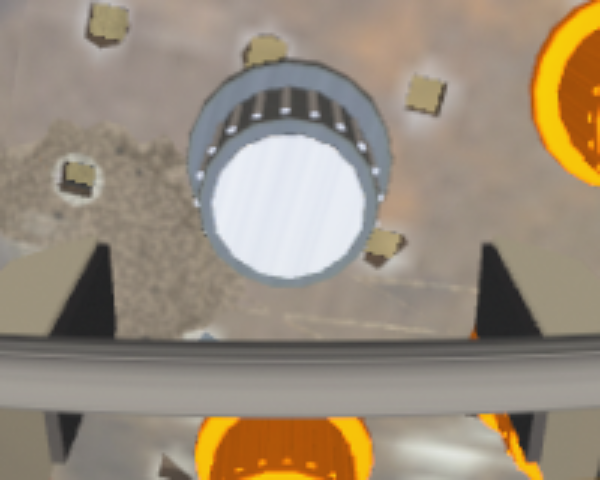

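The cap's top disc is centred between the fingers, and two thresholds agree on (496.7,-138.2). Descending.

```bash
python3 -m handwheel '[{"claw":72,"dx":-2,"dy":-1,"dz":20,"rx":0,"ry":0,"rz":0},{"claw":72,"dx":0,"dy":0,"dz":30,"rx":0,"ry":0,"rz":0},{"claw":72,"dx":0,"dy":0,"dz":20,"rx":0,"ry":0,"rz":0},{"claw":72,"dx":0,"dy":0,"dz":8,"rx":0,"ry":0,"rz":0},{"claw":72,"dx":0,"dy":0,"dz":0,"rx":0,"ry":0,"rz":0},{"claw":72,"dx":0,"dy":0,"dz":0,"rx":0,"ry":0,"rz":0},{"claw":72,"dx":0,"dy":0,"dz":0,"rx":0,"ry":0,"rz":0}]'
```

```text
time: 10.65
tool_pos: [496.2, -138.7, 16.3]
tcp_rot: [3.14, -0.002, 0.229]
contact_force: [0.4, 1.1, 0.3]
grip_width: 71.8
```

Good position. Gripping and lifting.

```bash
python3 -m handwheel '[{"claw":30,"dx":0,"dy":0,"dz":0,"rx":0,"ry":0,"rz":0},{"claw":30,"dx":0,"dy":0,"dz":0,"rx":0,"ry":0,"rz":0},{"claw":30,"dx":0,"dy":0,"dz":0,"rx":0,"ry":0,"rz":0},{"claw":30,"dx":0,"dy":0,"dz":0,"rx":0,"ry":0,"rz":0},{"claw":30,"dx":0,"dy":0,"dz":0,"rx":0,"ry":0,"rz":0},{"claw":30,"dx":0,"dy":0,"dz":0,"rx":0,"ry":0,"rz":0},{"claw":30,"dx":0,"dy":0,"dz":0,"rx":0,"ry":0,"rz":0}]' && python3 -m handwheel '[{"claw":30,"dx":0,"dy":0,"dz":-20,"rx":0,"ry":0,"rz":0},{"claw":30,"dx":0,"dy":0,"dz":-40,"rx":0,"ry":0,"rz":0},{"claw":30,"dx":0,"dy":0,"dz":-40,"rx":0,"ry":0,"rz":0},{"claw":30,"dx":0,"dy":0,"dz":-30,"rx":0,"ry":0,"rz":0},{"claw":30,"dx":0,"dy":0,"dz":0,"rx":0,"ry":0,"rz":0},{"claw":30,"dx":0,"dy":0,"dz":0,"rx":0,"ry":0,"rz":0},{"claw":30,"dx":0,"dy":0,"dz":0,"rx":0,"ry":0,"rz":0}]'
```

```text
time: 11.35
tool_pos: [495.3, -138.2, 15.2]
tcp_rot: [-3.142, -0.0, 0.229]
contact_force: [-1.6, 1.0, 3.9]
grip_width: 45.7
time: 12.05
tool_pos: [493.9, -137.8, 142.8]
tcp_rot: [-3.139, 0.004, 0.229]
contact_force: [0.2, 0.2, -3.7]
grip_width: 45.6
```

```bash
python3 -m handwheel '[{"claw":30,"dx":12,"dy":-40,"dz":0,"rx":0,"ry":0,"rz":0},{"claw":30,"dx":12,"dy":-40,"dz":0,"rx":0,"ry":0,"rz":0},{"claw":30,"dx":12,"dy":-40,"dz":0,"rx":0,"ry":0,"rz":0},{"claw":30,"dx":10,"dy":-30,"dz":0,"rx":0,"ry":0,"rz":0},{"claw":30,"dx":2,"dy":-10,"dz":0,"rx":0,"ry":0,"rz":0},{"claw":30,"dx":0,"dy":0,"dz":0,"rx":0,"ry":0,"rz":0},{"claw":30,"dx":0,"dy":0,"dz":0,"rx":0,"ry":0,"rz":0},{"claw":30,"dx":0,"dy":0,"dz":0,"rx":0,"ry":0,"rz":0}]';  python3 - <<'E'
from h import *
o=[bot.get_obs() for _ in range(1)][0];print(o["tool_pos"])
c,p=wrist("w9"); print(p,tool(p,(505.8,29.3,70)))
E
```

```text
time: 12.85
tool_pos: [505.6, 27.2, 144.5]
tcp_rot: [3.141, 0.001, 0.227]
contact_force: [0.7, 0.8, -4.0]
grip_width: 45.7
[505.59290893  27.20582807 144.45529276]
(array([505.59290893,  27.20582807, 144.45529276]), array([3.14144478e+00, 1.00785029e-03, 2.27399586e-01])) [ 0.74891935 -2.0045814  74.45428017]
```

View pics/w9.png

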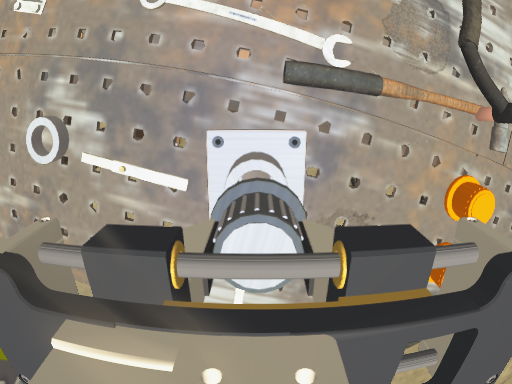

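The cap is held upright at (258,250), with the bushing on the plate at (257,165), nearly aligned. Correcting y by 2 mm and descending. Seating is expected at TCP z ≈ 70.

```bash
python3 -m handwheel '[{"claw":30,"dx":-0.5,"dy":-2,"dz":10,"rx":0,"ry":0,"rz":0},{"claw":30,"dx":0,"dy":0,"dz":20,"rx":0,"ry":0,"rz":0},{"claw":30,"dx":0,"dy":0,"dz":20,"rx":0,"ry":0,"rz":0},{"claw":30,"dx":0,"dy":0,"dz":12,"rx":0,"ry":0,"rz":0},{"claw":30,"dx":0,"dy":0,"dz":4,"rx":0,"ry":0,"rz":0},{"claw":30,"dx":0,"dy":0,"dz":0,"rx":0,"ry":0,"rz":0},{"claw":30,"dx":0,"dy":0,"dz":0,"rx":0,"ry":0,"rz":0},{"claw":30,"dx":0,"dy":0,"dz":0,"rx":0,"ry":0,"rz":0}]'
```

```text
time: 13.7
tool_pos: [505.4, 30.2, 79.8]
tcp_rot: [3.141, -0.002, 0.229]
contact_force: [0.8, 0.7, -3.4]
grip_width: 45.8
```

```bash
python3 -m handwheel '[{"claw":30,"dx":0,"dy":0.5,"dz":4,"rx":0,"ry":0,"rz":0},{"claw":30,"dx":0,"dy":0,"dz":3,"rx":0,"ry":0,"rz":0},{"claw":30,"dx":0,"dy":0,"dz":1,"rx":0,"ry":0,"rz":0},{"claw":30,"dx":0,"dy":0,"dz":0,"rx":0,"ry":0,"rz":0},{"claw":30,"dx":0,"dy":0,"dz":0,"rx":0,"ry":0,"rz":0}]'; python3 -m handwheel '[{"claw":30,"dx":0,"dy":0,"dz":0.8,"rx":0,"ry":0,"rz":0},{"claw":30,"dx":0,"dy":0,"dz":0,"rx":0,"ry":0,"rz":0},{"claw":30,"dx":0,"dy":0,"dz":0,"rx":0,"ry":0,"rz":0}]'
```

```text
time: 14.2
tool_pos: [504.9, 29.8, 71.0]
tcp_rot: [3.142, 0.0, 0.229]
contact_force: [-0.8, 0.2, -3.7]
grip_width: 45.9
time: 14.5
tool_pos: [505.0, 29.8, 70.2]
tcp_rot: [3.141, -0.0, 0.229]
contact_force: [-0.2, -0.5, -3.3]
grip_width: 45.6
```

```bash
python3 -m handwheel '[{"claw":30,"dx":0,"dy":0,"dz":0.7,"rx":0,"ry":0,"rz":0},{"claw":30,"dx":0,"dy":0,"dz":0,"rx":0,"ry":0,"rz":0},{"claw":30,"dx":0,"dy":0,"dz":0,"rx":0,"ry":0,"rz":0}]'
```

```text
time: 14.8
tool_pos: [505.0, 29.8, 70.1]
tcp_rot: [3.141, -0.001, 0.229]
contact_force: [-3.5, -0.1, 5.6]
grip_width: 45.5
```

Contact at the expected height. Releasing, rising, backing off and looking.

```bash
python3 -m handwheel '[{"claw":85,"dx":0,"dy":0,"dz":0,"rx":0,"ry":0,"rz":0},{"claw":85,"dx":0,"dy":0,"dz":0,"rx":0,"ry":0,"rz":0},{"claw":85,"dx":0,"dy":0,"dz":0,"rx":0,"ry":0,"rz":0},{"claw":85,"dx":0,"dy":0,"dz":0,"rx":0,"ry":0,"rz":0},{"claw":85,"dx":0,"dy":0,"dz":0,"rx":0,"ry":0,"rz":0},{"claw":85,"dx":0,"dy":0,"dz":-20,"rx":0,"ry":0,"rz":0},{"claw":85,"dx":0,"dy":0,"dz":-40,"rx":0,"ry":0,"rz":0},{"claw":85,"dx":0,"dy":0,"dz":-40,"rx":0,"ry":0,"rz":0},{"claw":85,"dx":0,"dy":0,"dz":-20,"rx":0,"ry":0,"rz":0},{"claw":85,"dx":0,"dy":0,"dz":0,"rx":0,"ry":0,"rz":0}]' && python3 -m handwheel '[{"claw":85,"dx":-20,"dy":0,"dz":0,"rx":0,"ry":0,"rz":0},{"claw":85,"dx":-30,"dy":0,"dz":0,"rx":0,"ry":0,"rz":0},{"claw":85,"dx":0,"dy":0,"dz":0,"rx":0,"ry":0,"rz":0},{"claw":85,"dx":0,"dy":0,"dz":0,"rx":0,"ry":0,"rz":0}]';  python3 - <<'E'
from h import *
c,p=wrist("w10"); s=bot.capture("scene")["frame"]
w=cv2.resize(c["frame"][60:260,140:340],(400,400));s=cv2.resize(s[130:270,130:330],(571,400))[:,:400]
cv2.imwrite("pics/end.png",np.hstack([w,s])[...,::-1])
E
```

```text
time: 15.8
tool_pos: [506.7, 29.7, 192.7]
tcp_rot: [3.139, -0.006, 0.229]
contact_force: [-0.2, 0.3, -0.6]
grip_width: 85.0
time: 16.2
tool_pos: [456.0, 18.4, 188.9]
tcp_rot: [-3.141, 0.0, 0.228]
contact_force: [0.6, 0.1, 0.6]
grip_width: 84.7
```

View pics/end.png

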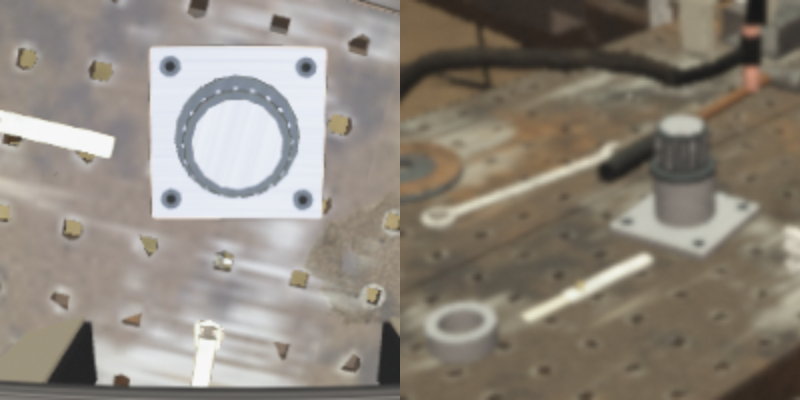

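The wrist crop on the left shows the cap centred on the plate at (237,140). The scene crop on the right shows the cap flat on the tall bushing, which is flat on the plate at (684,180). The short bushing is in its place at (462,332).

```bash
python3 -c "
from plant import bot
print(bot.close_job())"
```

```text
the job is handed in; nothing more can be done
None
```

The fixture is loaded and the job is handed in at about 16 s of robot time. The tall bushing is over the spindle on the plate, and the cap is over the spindle on top of the bushing.

- **Seating:** Both parts made contact within 1 mm of the expected height. The tool stopped at 23.7 mm for the bushing and 70.1 mm for the cap, each with about 6 N of contact force.
- **Final views:** The wrist and scene pictures show the stack upright and flat, with no visible gap. The short bushing stands where it was. I never went to grip or touch the orange and turquoise parts, but the last pictures don't show them.
- **Robot:** The gripper is open and about 100 mm clear of everything.
- **Hiccups:**
  - One move was refused because of missing keys, so nothing moved and one picture was wasted.
  - The tool overshot by a few mm on the first descent, and I corrected it before gripping.
  - One circle fit was spoiled by the gripper bar and was not used.
- **Pictures:** I viewed 12, two over the budget.

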